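Load the sloping soap tray

TASK

Restock the sloping two-lane soap tray with the two bars of soap: lay each bar flat and lengthwise on the open upper end, one bar to each lane, and slide it down between the guides and under the brass rail until it rests against the back stop. Leave the bars there right way up, and do not shift or knock over the other things on the table.

Things in the scene. Friction and masses are not known exactly. Their poses are not given: they have to be found in the camera images.
- bed: sloping bed of the fixed wooden soap tray, 15 degrees, high end towards the robot. Origin: on the surface the bars lie on, at the foot of the back stop's face, mid-width, 24 mm over the table. x: down the slope to the stop, y: across, z: square out of the bed. Surface: x = -235 mm (upper end, about 85 mm over the table) to 0; 138 mm wide. Stop 40 mm high. A bar that is home has its origin at x = -38 mm
- lane_left (a point): point on the bed in the middle of the left lane, at bed x = -129 mm, y = +32.5 mm, where its guides begin. Each lane is 57 mm wide; the guides (8 mm wide, 10 mm high, rounded noses, at bed y = -65, 0, +65 mm) run from here down to the stop. Above here the bed is a plain open landing, 106 mm long
- lane_right (a point): the same point of the right lane, at bed y = -32.5 mm. The slope is too gentle for a bar to slide by itself: it stays where it is released and must be pushed on its upper end (about 2 N) until the stop holds it
- rail (a point): middle of the underside of the brass rail, 36 mm wide along the slope (bed x = -36 to 0), that spans both lanes next to the stop; underside 35 mm and top 40 mm above the bed, so a 25 mm high bar passes under it but cannot be set down there from above. The upper 39 mm of a bar that is home stand clear of it
- soap_a: wrapped bar of soap with a paper band, a rounded block 51 mm wide (x) x 75 mm long (y) x 25 mm high, about 0.1 kg, lying flat on the table. Origin: centre of its underside; z up. Pinch it across its 51 mm width. It may be loaded into either lane.
- soap_b: wrapped bar of soap with a paper band, a rounded block 51 mm wide (x) x 75 mm long (y) x 25 mm high, about 0.1 kg, lying flat on the table. Origin: centre of its underside; z up. Pinch it across its 51 mm width. It may be loaded into either lane.
- glass_riser: fixed wooden riser (a low empty bench), 85 mm deep (x), 270 mm long (y), 70 mm high, just left of the tray; origin: centre of its underside. Stay clear of it
- candle: bystander: candle in a low round tin, 63 mm across and 43 mm high, in front on the right; origin: centre of its underside, z up
- tumbler: bystander: glass tumbler, 69 mm across and 100 mm high, right of the tray; origin: centre of its underside, z up
- mill: bystander: turned wooden pepper mill, 55 mm across and 162 mm high, behind on the left; origin: centre of its underside, z up
- tumbler_left: bystander: glass tumbler, 69 mm across and 100 mm high, at the left; origin: centre of its underside, z up
Mind the look-alikes: they are no part of the job. Leave any black, orange or red look-alike of the soap_b alone.

How it is judged:
By the outcome, as a careful person would: the job done as asked, in the order asked, and still so for the second after the job is handed in, with the robot touching nothing.
It also fails if it takes over 72 s, if anything falls off the work surface, if the arm or the gripper's body presses on something with over 40 N, if the wrist force passes 120 N, or if a joint passes its speed limit or range.

ROBOT

A 6-joint arm with a two-finger parallel gripper is mounted at the origin on a cart in front of the work surface, level with it; the furniture and walls round the work are solid. World frame = base frame: x ahead of the robot, y to its left, z up, the work surface at z = 0. Lengths are in mm, angles in rad, forces in N, time in s.
With the tool pointing down it reaches from about 400 to 925 mm from the base axis. Payload 12.5 kg.
Tool frame: the origin (TCP) lies between the finger pads; the fingertips stand 11 mm ahead of it and the grasp point (between the pads) lies 8 mm behind it; y points along the fingers, x is the direction in which the jaws open and shut, and the axes are right-handed (so a half turn about y gives the same grasp; the last joint's range is limited). The gripper opens to 95 mm and grips with 3 to 60 N. Pads are 20 mm wide; open, the fingers measure 119 mm over their backs; the gripper's body (75 mm by 180 mm) begins 59 mm behind the grasp point.
Start: joints at [-1.339, 0.491, 1.559, -0, 1.092, -0.106], TCP at [207.156, -589.688, 225.661] pointing down, gripper open.
Joint ranges: [-3.1, 3.1], [-0.84, 2.19], [0.05, 2.79], [-1.13, 4.28], [0.06, 2.93], [-2.69, 2.69]. Speed limits (rad/s): [2.22, 2.22, 2.79, 3.14, 3.14, 3.14].

INTERFACE

Orientations are given as [roll, pitch, yaw] about the fixed x, y, z axes, in that order (R = Rz(yaw) Ry(pitch) Rx(roll)).
In Python, from cell import env gives the robot as it stands.
- The arm moves only by the tool jog_arm, never from a script. Its argument "series" is a list of rows, each an object of numbers: "dx", "dy", "dz": the shift along the world's x, y, z in m; "rx", "ry", "rz": the turn, a rotation vector about the world's x, y, z in degrees; "gripper": the opening, from 0 (shut) to 1 (fully open). A call has 1 to 12 rows; each row shifts and turns the commanded pose from where the row before left it; what a row does not reach is not made up. A row lasts 1/10 s, in which the tool goes at most 50 mm and 8.59 degrees, less where a joint would pass 70% of its speed; a pose out of reach is approached as far as the arm can. A call is refused whole if a number of a shift passes 0.05 or a number of a turn 8.59, either way. A call with a gripper value outside its range is refused whole. The fingers move at their own pace and stop on an object; the grip force is fixed at half the most. Time passes only in rows, so rows that do not move let the fingers close. It gives the time, the measured TCP pose, the force and the opening at its end, in the units of the state.
- env.state(): the state, without advancing time (a new reading comes with each control period).
- env.read_camera(name): name is "scene" or "top" or "wrist"; returns the picture (384x512x3 uint8, red, green, blue); there is no depth.
- env.camera_info(name): a dict with "camera_matrix" (3x3 intrinsics, pixels), "R" (3x3) and "t" (3): a world point X has camera coordinates R X + t; the wrist camera has in their place "mount" (4x4, takes a point from camera to tool coordinates, whose origin is the TCP and whose axes are the tool frame's). Camera axes: x right, y down, z forward; pixel columns grow to the right and rows downward; lengths in mm; the calibration is good to about 2 mm. A picture is of the moment at which its call begins: read the wrist's pose just before it. camera_info takes no time and is no camera call.
- env.job_done(): hands the job in, once; it reports no verdict.
The state is a dict: "t": time; "joints": joint angles; "qvel": joint speeds; "tau": joint torques, N m; "eef_pos": TCP position; "tcp_rot": TCP orientation; "ft_force": force on the tool from outside, world axes, zero at the start; "moment": the same for the moment, N m; "opening": opening from 0.0 (shut) to 1.0 (fully open).
Only numpy, scipy, OpenCV 4.12 (cv2) and the standard library are available. Lean on these libraries where they do the work, as an engineer would, in place of code of your own. Each camera call takes 0.05 s, during which the arm holds its last target.

## Working session

There is one attempt and no reset: what is moved stays moved. The work goes in short steps, Python scripts to look and compute and a tool call to move; the robot and the scene stay as the last step left them, time stands still between calls to the robot, and variables do not carry over. Pictures are saved under pics/ and viewed, and the job is handed in when it is done.

Besides the shell and the picture viewer there is one more tool, called after ">>>" as a command line: name --argument value ..., lists and objects as JSON in quotes. jog_arm: Moves the arm, as the interface text tells. Its arguments: {"type":"object","properties":{"series":{"type":"array"}},"required":["series"]}

```bash
mkdir -p pics; ls; python3 - <<'E'
from cell import env
import cv2,numpy as np
np.set_printoptions(precision=4,suppress=True)
print(env.state())
for n in("scene","top"):
    i=env.read_camera(n); cv2.imwrite(f"pics/{n}0.png",i[:,:,::-1]); 
for n in("scene","top","wrist"): print(n,env.camera_info(n))
E
```

```text
pics
{'t': 0.0, 'joints': array([-1.3386,  0.4916,  1.5594, -0.    ,  1.0917, -0.1056]), 'qvel': array([-0.0022,  0.0004,  0.0002,  0.0011, -0.0008,  0.0008]), 'tau': array([ -0.0004, -61.2648, -25.8183,   0.0693,   0.0482,  -0.0001]), 'eef_pos': array([ 207.0885, -589.4488,  225.0534]), 'tcp_rot': array([-1.5707,  0.0011, -1.233 ]), 'ft_force': array([ 0.6149, -0.0573, -0.596 ]), 'moment': array([-0.0107, -0.0207,  0.0096]), 'opening': 1.0022311050843453}
scene {'camera_matrix': array([[431.9367,   0.    , 255.396 ],
       [  0.    , 431.9367, 192.8293],
       [  0.    ,   0.    ,   1.    ]]), 'R': array([[ 0.5502, -0.8349,  0.016 ],
       [-0.5025, -0.3463, -0.7922],
       [ 0.6669,  0.4278, -0.6101]]), 't': array([-280.2599,  299.5945, 1288.3247])}
top {'camera_matrix': array([[373.6373,   0.    , 253.6654],
       [  0.    , 373.6373, 190.6501],
       [  0.    ,   0.    ,   1.    ]]), 'R': array([[-0.0142, -0.9998, -0.0125],
       [-0.9809,  0.0163, -0.1941],
       [ 0.1942,  0.0096, -0.9809]]), 't': array([  15.4631,  493.6225, 1333.361 ])}
wrist {'camera_matrix': array([[343.0414,   0.    , 254.1684],
       [  0.    , 343.0414, 189.0228],
       [  0.    ,   0.    ,   1.    ]]), 'mount': array([[   1.    ,    0.0003,    0.0003,    0.3389],
       [  -0.0002,   -0.264 ,    0.9645, -158.9976],
       [   0.0004,   -0.9645,   -0.264 ,   73.656 ],
       [   0.    ,    0.    ,    0.    ,    1.    ]])}
```

View pics/scene0.png

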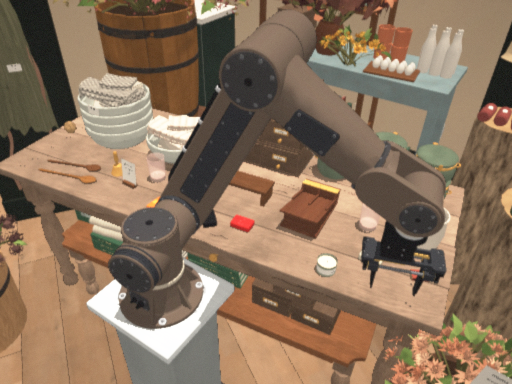

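View pics/top0.png

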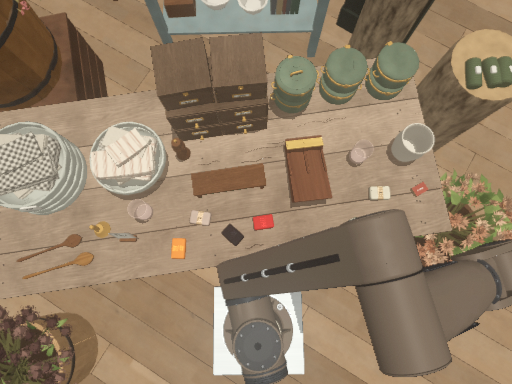

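```bash
python3 - <<'E'
import cv2
i=cv2.imread("pics/top0.png")
cv2.imwrite("pics/c1.png",cv2.resize(i[125:275,120:290],None,fx=4.5,fy=4,interpolation=2)[:600,:800])
cv2.imwrite("pics/c2.png",cv2.resize(i[120:230,270:450],None,fx=4.4,fy=4.4,interpolation=2)[:600,:800])
E
```

```text
(no output)
```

View pics/c1.png

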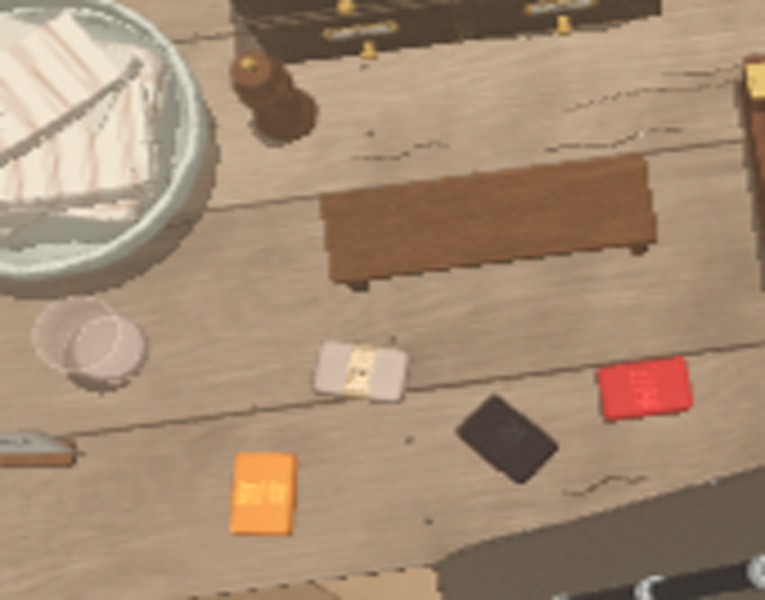

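View pics/c2.png

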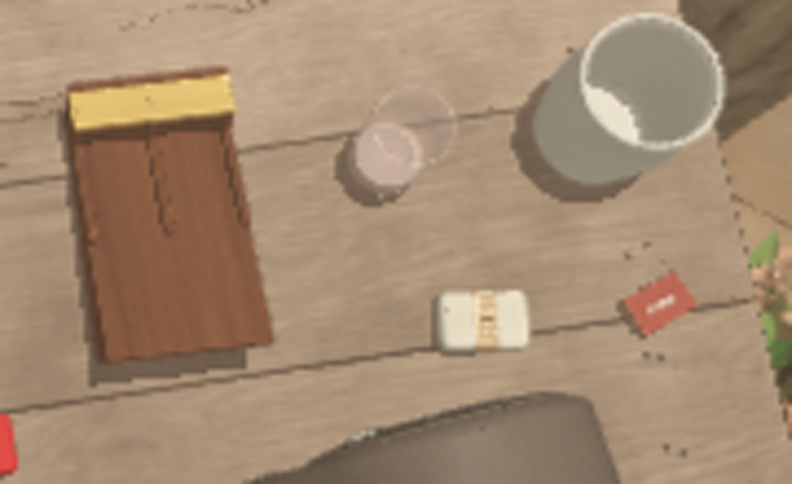

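```bash
cat > h.py <<'E'
import numpy as np,cv2
from cell import env
from scipy.spatial.transform import Rotation as Ro
np.set_printoptions(precision=3,suppress=True)
def cam(n,st=None):
    c=env.camera_info(n);K=c["camera_matrix"]
    if n!="wrist": R=c["R"];t=c["t"]; return K,R.T,-R.T@t
    st=st or env.state(); Rt=Ro.from_euler('xyz',st["tcp_rot"]).as_matrix();M=c["mount"]
    return K,Rt@M[:3,:3],Rt@M[:3,3]+st["eef_pos"]
def ray(C,uv):
    K,R,o=C; uv=np.atleast_2d(uv).astype(float)
    d=(np.c_[uv,np.ones(len(uv))]@np.linalg.inv(K).T)@R.T
    return o,d
def onz(C,uv,z):
    o,d=ray(C,uv); s=(z-o[2])/d[:,2]; return o+d*s[:,None]
def onplane(C,uv,p,n):
    o,d=ray(C,uv); s=((p-o)@n)/(d@n); return o+d*s[:,None]
def proj(C,X):
    K,R,o=C; x=(np.atleast_2d(X)-o)@R@K.T; return x[:,:2]/x[:,2:]
E
python3 - <<'E'
from h import *
C=cam("top");i=cv2.imread("pics/top0.png")
for n,(u,v),z in [("lilac",(201,217.5),25),("cream",(379.5,193),25),("red",(263,222),20),("black",(233,234),20),("orange",(179,248),20),("tumblerR",(355,160),0),("tumL",(141,213),0),("mill",(182,153),0)]:
    print(n,onz(C,(u,v),z)[0])
print("bed upper corners",onz(C,[(294,207),(331,203)],85))
print("rail", onz(C,[(286,140),(322,136),(288,154),(323,149)],62))
S=cam("scene");print("candle",onz(S,(326,260),43))
for nm,(x0,y0,x1,y1) in dict(lilac=(185,205,215,230),cream=(365,180,395,205)).items():
    h=cv2.cvtColor(i[y0:y1,x0:x1],cv2.COLOR_BGR2HSV); b=i[y0:y1,x0:x1].astype(int)
    print(nm,b[12,8],b[2,2],b[12,22])
E
```

```text
lilac [400.002 205.234  25.   ]
cream [ 481.648 -462.565   25.   ]
red [380.21  -24.837  20.   ]
black [337.496  86.781  20.   ]
orange [289.251 285.469  20.   ]
tumblerR [ 618.066 -386.536    0.   ]
tumL [423.952 437.685   0.   ]
mill [658.434 286.99    0.   ]
bed upper corners [[ 424.799 -135.347   85.   ]
 [ 437.089 -267.601   85.   ]]
rail [[ 683.107 -116.52    62.   ]
 [ 696.363 -252.252   62.   ]
 [ 628.303 -122.278   62.   ]
 [ 645.364 -253.451   62.   ]]
candle [[ 360.305 -361.307   43.   ]]
lilac [166 185 208] [125 150 176] [170 189 212]
cream [195 219 229] [129 155 179] [197 221 231]
```

>>> jog_arm --series '[{"dx":0.034,"dy":0.016,"dz":-0.003,"rz":8.5},{"dx":0.034,"dy":0.016,"dz":-0.003,"rz":8.5},{"dx":0.034,"dy":0.016,"dz":-0.003,"rz":8.5},{"dx":0.034,"dy":0.016,"dz":-0.003,"rz":8.5},{"dx":0.034,"dy":0.016,"dz":-0.003,"rz":8.5},{"dx":0.034,"dy":0.016,"dz":-0.003,"rz":8.5},{"dx":0.034,"dy":0.016,"dz":-0.003,"rz":8.5},{"dx":0.034,"dy":0.016,"dz":-0.003,"rz":8.5},{},{}]'

```text
$.series[0]: bad value
```

```bash
python3 - <<'E'
from h import *
s=env.state();print(s["t"],s["eef_pos"],s["tcp_rot"],s["ft_force"])
cv2.imwrite("pics/w1.png",env.read_camera("wrist")[:,:,::-1])
np.save("w1.npy",np.r_[s["eef_pos"],s["tcp_rot"]])
E
```

```text
0.1 [ 207.102 -589.464  225.123] [-1.571  0.001 -1.233] [ 0.612 -0.436 -0.409]
```

View pics/w1.png

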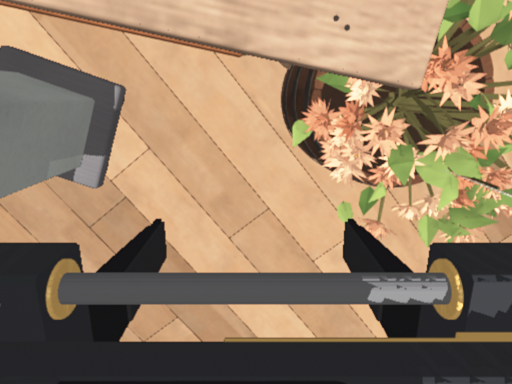

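>>> jog_arm --series '[{"dx":0.034,"dy":0.008,"dz":-0.003,"rx":0,"ry":0,"rz":8.5,"gripper":1},{"dx":0.034,"dy":0.008,"dz":-0.003,"rx":0,"ry":0,"rz":8.5,"gripper":1},{"dx":0.034,"dy":0.008,"dz":-0.003,"rx":0,"ry":0,"rz":8.5,"gripper":1},{"dx":0.034,"dy":0.008,"dz":-0.003,"rx":0,"ry":0,"rz":8.5,"gripper":1},{"dx":0.034,"dy":0.008,"dz":-0.003,"rx":0,"ry":0,"rz":8.5,"gripper":1},{"dx":0.034,"dy":0.008,"dz":-0.003,"rx":0,"ry":0,"rz":8.5,"gripper":1},{"dx":0.034,"dy":0.008,"dz":-0.003,"rx":0,"ry":0,"rz":8.5,"gripper":1},{"dx":0.034,"dy":0.008,"dz":-0.003,"rx":0,"ry":0,"rz":8.5,"gripper":1},{"dx":0,"dy":0,"dz":0,"rx":0,"ry":0,"rz":0,"gripper":1},{"dx":0,"dy":0,"dz":0,"rx":0,"ry":0,"rz":0,"gripper":1}]'

```text
t: 1.15
eef_pos: [479.4, -525.2, 201.0]
tcp_rot: [-1.57, 0.001, -0.046]
ft_force: [0.2, -0.3, -0.2]
opening: 1.002
```

```bash
cat > snap.py <<'E'
from h import *; import sys
n=sys.argv[1]
s=env.state();print(s["t"],s["eef_pos"],s["tcp_rot"],s["ft_force"],s["opening"],s["joints"])
cv2.imwrite(f"pics/{n}.png",env.read_camera("wrist")[:,:,::-1])
np.save(n+".npy",np.r_[s["eef_pos"],s["tcp_rot"]])
E
python3 snap.py w2
```

```text
1.15 [ 479.409 -525.198  200.979] [-1.57   0.001 -0.046] [ 0.18  -0.277 -0.197] 1.0022151438497031 [-0.924  0.639  1.349 -0.     1.155 -0.877]
```

View pics/w2.png

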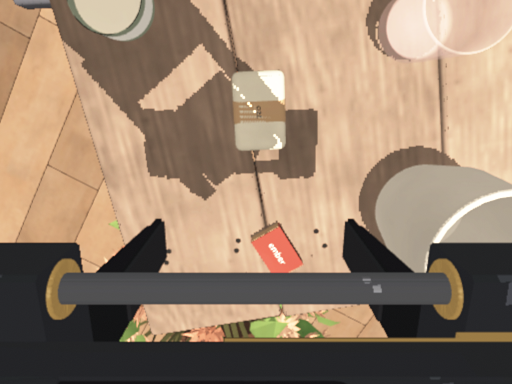

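```bash
python3 - <<'E'
from h import *
i=cv2.imread("pics/w2.png")
c=cv2.resize(i[55:165,210:310],None,fx=5,fy=5,interpolation=cv2.INTER_CUBIC)
h=cv2.cvtColor(i,cv2.COLOR_BGR2HSV);l=i.astype(int)
m=((h[:,:,1]<75)&(h[:,:,2]>90)).astype(np.uint8)*255
m2=cv2.resize(m[55:165,210:310],None,fx=4,fy=4)
cv2.imwrite("pics/c3.png",c);cv2.imwrite("pics/c3m.png",m2)
E
```

```text
(no output)
```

View pics/c3.png

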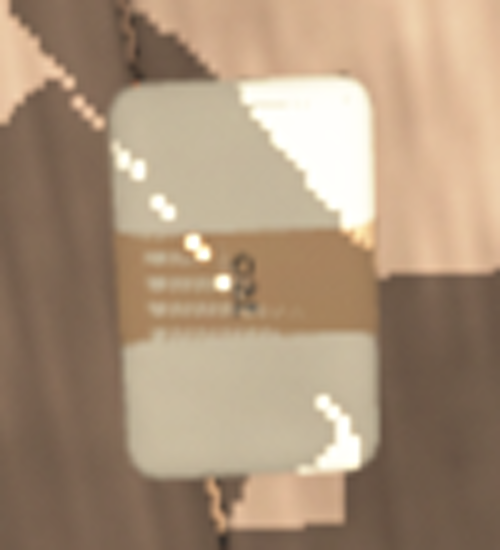

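View pics/c3m.png

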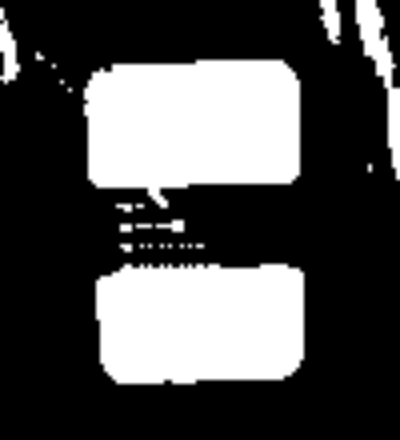

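```bash
cat >> h.py <<'E'
def camf(n):
    a=np.load(n+".npy"); return cam("wrist",dict(eef_pos=a[:3],tcp_rot=a[3:]))
def bar(name,roi,mask,ztop=18):
    x0,y0,x1,y1=roi; m=np.zeros(mask.shape,np.uint8); m[y0:y1,x0:x1]=mask[y0:y1,x0:x1]
    m=cv2.morphologyEx(m,cv2.MORPH_OPEN,np.ones((3,3),np.uint8))
    n,l,s,_=cv2.connectedComponentsWithStats(m)
    k=[j for j in range(1,n) if s[j,4]>150]
    p=np.argwhere(np.isin(l,k))[:,::-1].astype(np.float32)
    P=onz(camf(name),p,ztop)[:,:2]
    r=cv2.minAreaRect(P.astype(np.float32)); return r,cv2.boxPoints(r),onz(camf(name),[r[0]],ztop) if 0 else r
E
python3 - <<'E'
from h import *
i=cv2.imread("pics/w2.png");h=cv2.cvtColor(i,cv2.COLOR_BGR2HSV)
m=((h[:,:,1]<75)&(h[:,:,2]>90)).astype(np.uint8)
for z in (15,25): print(bar("w2",(228,65,290,155),m,z)[:2])
print("tcp px",proj(camf("w2"),np.load("w2.npy")[:3]))
E
```

```text
(((486.041259765625, -466.849853515625), (76.49266815185547, 51.10772705078125), 89.8657455444336), array([[ 460.398, -505.036],
       [ 511.505, -505.156],
       [ 511.685, -428.664],
       [ 460.577, -428.544]], dtype=float32))
(((485.94384765625, -466.41290283203125), (74.27565002441406, 49.626468658447266), 89.86572265625), array([[ 461.044, -503.492],
       [ 510.67 , -503.609],
       [ 510.844, -429.333],
       [ 461.218, -429.217]], dtype=float32))
tcp px [[254.768 246.701]]
```

>>> jog_arm --series '[{"dx":0.0025,"dy":0.02,"dz":-0.02,"rx":0,"ry":0,"rz":1.3,"gripper":1},{"dx":0.002,"dy":0.02,"dz":-0.035,"rx":0,"ry":0,"rz":1.3,"gripper":1},{"dx":0.002,"dy":0.0185,"dz":-0.035,"rx":0,"ry":0,"rz":0,"gripper":1},{"dx":0,"dy":0,"dz":-0.035,"rx":0,"ry":0,"rz":0,"gripper":1},{"dx":0,"dy":0,"dz":-0.03,"rx":0,"ry":0,"rz":0,"gripper":1},{"dx":0,"dy":0,"dz":-0.02,"rx":0,"ry":0,"rz":0,"gripper":1},{"dx":0,"dy":0,"dz":-0.011,"rx":0,"ry":0,"rz":0,"gripper":1},{"dx":0,"dy":0,"dz":0,"rx":0,"ry":0,"rz":0,"gripper":1}]'

```text
t: 2.0
eef_pos: [484.5, -467.4, 14.7]
tcp_rot: [-1.569, 0.001, -0.003]
ft_force: [0.1, -0.8, -0.3]
opening: 0.998
```

>>> jog_arm --series '[{"dx":0,"dy":0,"dz":0,"rx":0,"ry":0,"rz":0,"gripper":0},{"dx":0,"dy":0,"dz":0,"rx":0,"ry":0,"rz":0,"gripper":0},{"dx":0,"dy":0,"dz":0,"rx":0,"ry":0,"rz":0,"gripper":0},{"dx":0,"dy":0,"dz":0,"rx":0,"ry":0,"rz":0,"gripper":0},{"dx":0,"dy":0,"dz":0,"rx":0,"ry":0,"rz":0,"gripper":0},{"dx":0,"dy":0,"dz":0,"rx":0,"ry":0,"rz":0,"gripper":0}]'

```text
t: 2.6
eef_pos: [485.7, -467.2, 15.8]
tcp_rot: [-1.571, -0.0, -0.001]
ft_force: [0.3, 0.1, -0.7]
opening: 0.553
```

>>> jog_arm --series '[{"dx":0,"dy":0,"dz":0.02,"rx":0,"ry":0,"rz":0,"gripper":0},{"dx":0,"dy":0,"dz":0.045,"rx":0,"ry":0,"rz":0,"gripper":0},{"dx":-0.005,"dy":0.02,"dz":0.045,"rx":0,"ry":0,"rz":-8.5,"gripper":0},{"dx":-0.005,"dy":0.03,"dz":0.045,"rx":0,"ry":0,"rz":-8.5,"gripper":0},{"dx":-0.005,"dy":0.03,"dz":0.03,"rx":0,"ry":0,"rz":-8.5,"gripper":0},{"dx":-0.005,"dy":0.03,"dz":0,"rx":0,"ry":0,"rz":-8.5,"gripper":0},{"dx":-0.005,"dy":0.03,"dz":0,"rx":0,"ry":0,"rz":-8.5,"gripper":0},{"dx":-0.005,"dy":0.03,"dz":0,"rx":0,"ry":0,"rz":-8.5,"gripper":0},{"dx":-0.005,"dy":0.03,"dz":0,"rx":0,"ry":0,"rz":-8.5,"gripper":0},{"dx":-0.005,"dy":0.03,"dz":0,"rx":0,"ry":0,"rz":-8.5,"gripper":0},{"dx":-0.005,"dy":0.03,"dz":0,"rx":0,"ry":0,"rz":-8.5,"gripper":0},{"dx":-0.005,"dy":0.006,"dz":0,"rx":0,"ry":0,"rz":-8.5,"gripper":0}]'

```text
t: 3.8
eef_pos: [435.4, -201.0, 197.2]
tcp_rot: [-1.571, 0.001, -1.489]
ft_force: [-0.6, -0.6, -0.1]
opening: 0.525
```

>>> jog_arm --series '[{"dx":0,"dy":0,"dz":0,"rx":0,"ry":0,"rz":0,"gripper":0},{"dx":0,"dy":0,"dz":0,"rx":0,"ry":0,"rz":0,"gripper":0}]'

```text
t: 4.0
eef_pos: [436.3, -203.9, 197.3]
tcp_rot: [-1.57, -0.0, -1.48]
ft_force: [-0.3, -0.1, -1.8]
opening: 0.522
```

```bash
python3 snap.py w3
```

```text
4.0 [ 436.333 -203.894  197.256] [-1.57 -0.   -1.48] [-0.275 -0.059 -1.821] 0.5224497971356028 [-0.574  0.325  1.936 -0.     0.881  0.906]
```

View pics/w3.png

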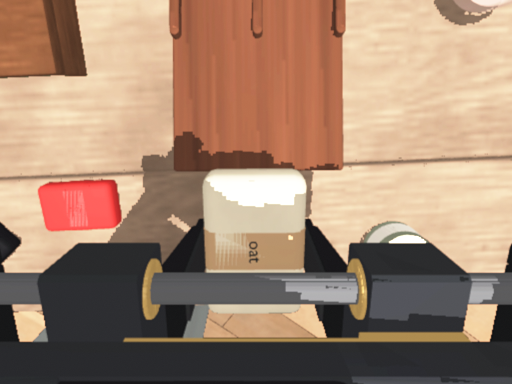

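```bash
python3 - <<'E'
from h import *
i=cv2.imread("pics/w3.png");C=camf("w3")
cv2.imwrite("pics/c4.png",cv2.resize(i[0:185,150:360],None,fx=3.2,fy=3.2,interpolation=cv2.INTER_CUBIC))
print(onz(C,[(174,170),(343,168)],84.8), onz(C,[(258,34)],57.4+8),onz(C,[(175,34),(338,34)],57.4+8))
T=cam("top");print(onz(T,[(294,207),(331,203)],85))
E
```

```text
[[ 445.89  -138.579   84.8  ]
 [ 459.968 -274.329   84.8  ]] [[ 556.136 -196.544   65.4  ]] [[ 550.198 -131.885   65.4  ]
 [ 561.86  -258.889   65.4  ]]
[[ 424.799 -135.347   85.   ]
 [ 437.089 -267.601   85.   ]]
```

View pics/c4.png

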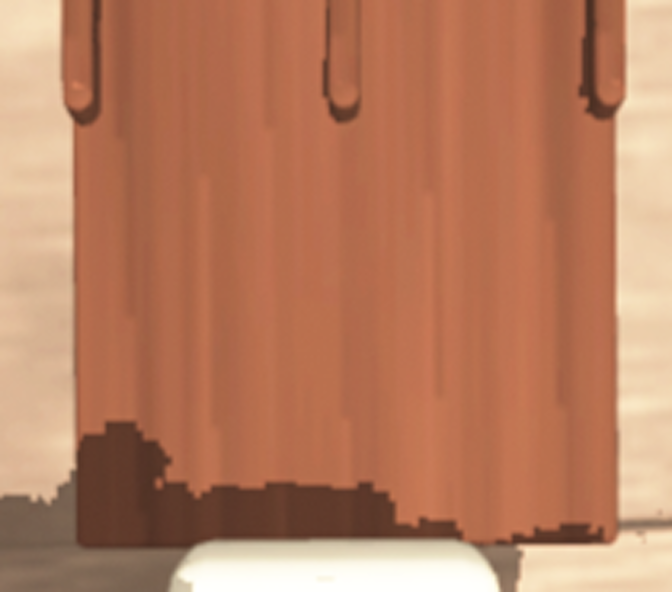

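```bash
cat >> h.py <<'E'
U=np.array([452.9,-206.5,84.8]);yw=np.radians(5.5);a15=np.radians(15)
ey=np.array([-np.sin(yw),np.cos(yw),0]);hx=np.array([np.cos(yw),np.sin(yw),0])
ex=hx*np.cos(a15)-np.array([0,0,np.sin(a15)]);nn=np.cross(ex,ey)
def bed(x,y,z=0): return U+(x+235)*ex+y*ey+z*nn
def tobed(P): d=np.asarray(P)-U; return np.array([d@ex-235,d@ey,d@nn])
E
python3 - <<'E'
from h import *
p=np.array([436.3,-203.9,197.3])
for z in (45,17,15): print(z,bed(-180,-32.5,z),bed(-180,-32.5,z)-p)
print(bed(-145,-32.5,15)-bed(-180,-32.5,15),ex,nn,ey*15)
E
```

```text
45 [ 520.49  -232.642  114.032] [ 84.19  -28.742 -83.268]
17 [ 513.276 -233.337   86.986] [  76.976  -29.437 -110.314]
15 [ 512.761 -233.386   85.054] [  76.461  -29.486 -112.246]
[33.652  3.24  -9.059] [ 0.961  0.093 -0.259] [0.258 0.025 0.966] [-1.438 14.931  0.   ]
```

>>> jog_arm --series '[{"dx":0.021,"dy":-0.007,"dz":-0.02,"rx":-0.7,"ry":7.5,"rz":0.3,"gripper":0},{"dx":0.021,"dy":-0.007,"dz":-0.021,"rx":-0.74,"ry":7.43,"rz":0,"gripper":0},{"dx":0.021,"dy":-0.007,"dz":-0.021,"rx":0,"ry":0,"rz":0,"gripper":0},{"dx":0.021,"dy":-0.008,"dz":-0.021,"rx":0,"ry":0,"rz":0,"gripper":0},{"dx":0,"dy":0,"dz":0,"rx":0,"ry":0,"rz":0,"gripper":0},{"dx":0,"dy":0,"dz":0,"rx":0,"ry":0,"rz":0,"gripper":0},{"dx":0,"dy":0,"dz":0,"rx":0,"ry":0,"rz":0,"gripper":0}]'

```text
t: 4.75
eef_pos: [519.6, -232.9, 114.7]
tcp_rot: [-1.832, -0.002, -1.478]
ft_force: [0.6, 0.2, -1.9]
opening: 0.521
```

```bash
python3 snap.py w4; python3 -c "
from h import *
a=np.load('w4.npy');print(tobed(a[:3]));R=Ro.from_euler('xyz',a[3:]).as_matrix();print(R,np.c_[ex,ey,nn].T@R)"
```

```text
4.75 [ 519.626 -232.856  114.725] [-1.832 -0.002 -1.478] [ 0.617  0.215 -1.938] 0.5207566553263501 [-0.473  0.63   1.664 -0.16   1.075  1.098]
[-181.03   -32.63    45.441]
[[ 0.092 -0.257  0.962]
 [-0.996 -0.025  0.089]
 [ 0.002 -0.966 -0.259]] [[-0.004  0.     1.   ]
 [-1.    -0.001 -0.004]
 [ 0.001 -1.     0.   ]]
```

View pics/w4.png

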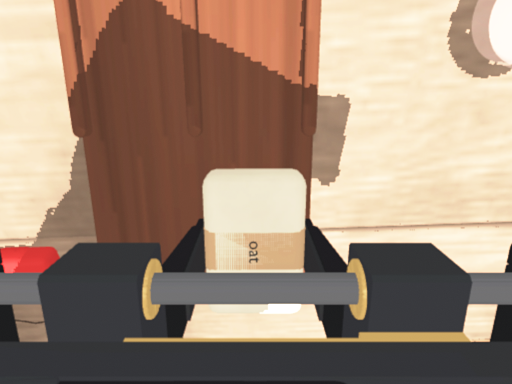

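```bash
python3 - <<'E'
from h import *
i=cv2.imread("pics/w4.png");C=camf("w4")
cv2.imwrite("pics/c5.png",cv2.resize(np.clip(i[0:260,50:330].astype(float)*1.8,0,255).astype(np.uint8),None,fx=2.8,fy=2.3,interpolation=cv2.INTER_CUBIC))
P=onplane(C,[(80,132),(196,132),(309,132),(188,0),(313,0)],bed(0,0,9),nn)
print(np.array([tobed(p) for p in P]))
E
```

```text
[[-126.948   64.944    9.   ]
 [-127.184   -0.527    9.   ]
 [-127.415  -64.345    9.   ]
 [ -60.022    0.34     9.   ]
 [ -60.233  -63.804    9.   ]]
```

View pics/c5.png

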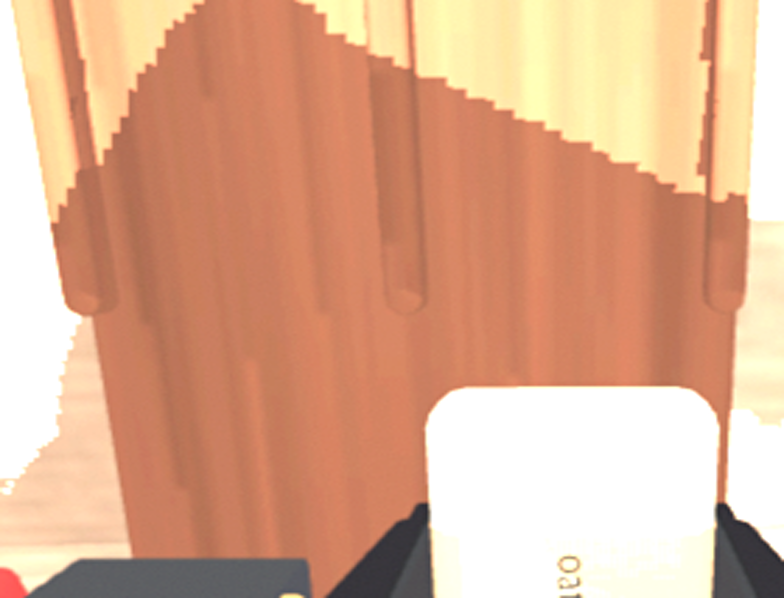

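>>> jog_arm --series '[{"dx":-0.003,"dy":0,"dz":-0.012,"rx":0,"ry":0,"rz":0.4,"gripper":0},{"dx":-0.003,"dy":0,"dz":-0.011,"rx":0,"ry":0,"rz":0,"gripper":0},{"dx":-0.001,"dy":0,"dz":-0.004,"rx":0,"ry":0,"rz":0,"gripper":0},{"dx":0,"dy":0,"dz":0,"rx":0,"ry":0,"rz":0,"gripper":0},{"dx":0,"dy":0,"dz":0,"rx":0,"ry":0,"rz":0,"gripper":0}]'

```text
t: 5.3
eef_pos: [512.7, -232.3, 88.1]
tcp_rot: [-1.833, -0.002, -1.472]
ft_force: [-0.7, 3.9, 15.6]
opening: 0.524
```

```bash
cat > st.py <<'E'
from h import *
s=env.state();print(s["t"],s["eef_pos"],tobed(s["eef_pos"]),s["tcp_rot"],s["ft_force"],s["opening"])
E
python3 st.py
```

```text
5.3 [ 512.681 -232.339   88.115] [-180.772  -31.45    17.962] [-1.833 -0.002 -1.472] [-0.741  3.93  15.615] 0.524321268275813
```

>>> jog_arm --series '[{"dx":0,"dy":-0.001,"dz":0.0012,"rx":0,"ry":0,"rz":0,"gripper":0},{"dx":0.0058,"dy":0.0006,"dz":-0.0016,"rx":0,"ry":0,"rz":0,"gripper":0},{"dx":0.0058,"dy":0.0005,"dz":-0.0015,"rx":0,"ry":0,"rz":0,"gripper":0},{"dx":0.0058,"dy":0.0006,"dz":-0.0016,"rx":0,"ry":0,"rz":0,"gripper":0},{"dx":0.0058,"dy":0.0005,"dz":-0.0015,"rx":0,"ry":0,"rz":0,"gripper":0},{"dx":0.0058,"dy":0.0006,"dz":-0.0016,"rx":0,"ry":0,"rz":0,"gripper":0},{"dx":0.0058,"dy":0.0006,"dz":-0.0016,"rx":0,"ry":0,"rz":0,"gripper":0},{"dx":0,"dy":0,"dz":0,"rx":0,"ry":0,"rz":0,"gripper":0}]'

```text
t: 6.1
eef_pos: [548.9, -230.0, 78.5]
tcp_rot: [-1.831, -0.002, -1.472]
ft_force: [2.3, 0.2, 0.6]
opening: 0.525
```

```bash
python3 st.py; python3 snap.py w5
```

```text
6.1 [ 548.907 -230.048   78.489] [-143.238  -32.642   18.054] [-1.831 -0.002 -1.472] [2.253 0.23  0.603] 0.5252582378075413
6.1 [ 548.907 -230.048   78.489] [-1.831 -0.002 -1.472] [2.253 0.23  0.603] 0.5252582378075413 [-0.448  0.707  1.617 -0.157  1.047  1.118]
```

View pics/w5.png

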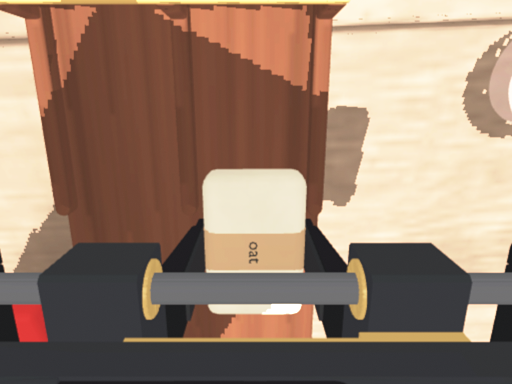

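>>> jog_arm --series '[{"dx":0,"dy":0,"dz":0,"rx":0,"ry":0,"rz":0,"gripper":0.75},{"dx":0,"dy":0,"dz":0,"rx":0,"ry":0,"rz":0,"gripper":0.75},{"dx":0,"dy":0,"dz":0,"rx":0,"ry":0,"rz":0,"gripper":0.75},{"dx":0.0025,"dy":0,"dz":0.01,"rx":0,"ry":0,"rz":0,"gripper":0.75},{"dx":0.005,"dy":0.0005,"dz":0.0175,"rx":0,"ry":0,"rz":0,"gripper":0.75},{"dx":0.004,"dy":0.0005,"dz":0.016,"rx":0,"ry":0,"rz":0,"gripper":0.75},{"dx":-0.027,"dy":-0.0026,"dz":0.0074,"rx":0,"ry":0,"rz":0,"gripper":0},{"dx":-0.0278,"dy":-0.0027,"dz":0.0074,"rx":0,"ry":0,"rz":0,"gripper":0},{"dx":0,"dy":0,"dz":0,"rx":0,"ry":0,"rz":0,"gripper":0},{"dx":0,"dy":0,"dz":0,"rx":0,"ry":0,"rz":0,"gripper":0},{"dx":0,"dy":0,"dz":0,"rx":0,"ry":0,"rz":0,"gripper":0},{"dx":0,"dy":0,"dz":0,"rx":0,"ry":0,"rz":0,"gripper":0}]'

```text
t: 7.35
eef_pos: [505.1, -234.4, 137.0]
tcp_rot: [-1.833, -0.002, -1.472]
ft_force: [-0.4, -0.0, -0.2]
opening: 0.304
```

```bash
python3 st.py; python3 snap.py w6
```

```text
7.35 [ 505.142 -234.402  136.963] [-200.854  -32.781   63.152] [-1.833 -0.002 -1.472] [-0.449 -0.015 -0.208] 0.30403599806421056
7.35 [ 505.142 -234.402  136.963] [-1.833 -0.002 -1.472] [-0.449 -0.015 -0.208] 0.30403599806421056 [-0.485  0.586  1.681 -0.162  1.099  1.077]
```

View pics/w6.png

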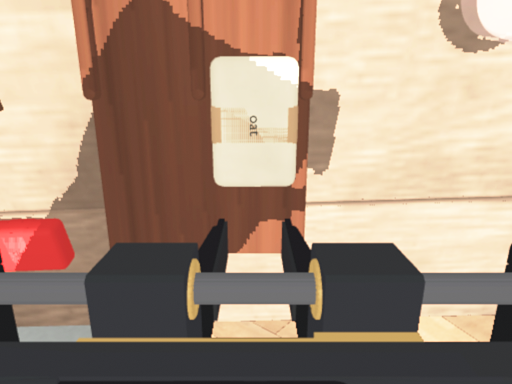

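```bash
python3 - <<'E'
from h import *
C=camf("w6")
print([tobed(p) for p in onplane(C,[(255,186),(255,57),(211,120),(299,120)],bed(0,0,20),nn)])
E
```

```text
[array([-180.447,  -33.861,   20.   ]), array([-106.731,  -33.589,   20.   ]), array([-141.009,   -8.255,   20.   ]), array([-140.863,  -59.193,   20.   ])]
```

>>> jog_arm --series '[{"dx":-0.0045,"dy":-0.0005,"dz":-0.017,"rx":0,"ry":0,"rz":0,"gripper":0.2},{"dx":-0.0045,"dy":-0.0005,"dz":-0.017,"rx":0,"ry":0,"rz":0,"gripper":0.2},{"dx":-0.0024,"dy":0,"dz":-0.0085,"rx":0,"ry":0,"rz":0,"gripper":0.2},{"dx":0,"dy":0,"dz":0,"rx":0,"ry":0,"rz":0,"gripper":0.2},{"dx":0,"dy":0,"dz":0,"rx":0,"ry":0,"rz":0,"gripper":0.2}]'

```text
t: 7.9
eef_pos: [493.6, -235.6, 94.9]
tcp_rot: [-1.832, -0.002, -1.472]
ft_force: [0.5, -0.1, -1.0]
opening: 0.199
```

```bash
python3 st.py
```

```text
7.9 [ 493.574 -235.551   94.943] [-201.208  -32.815   19.556] [-1.832 -0.002 -1.472] [ 0.458 -0.127 -0.993] 0.19931430428300356
```

>>> jog_arm --series '[{"dx":0.006,"dy":0.0006,"dz":-0.0016,"rx":0,"ry":0,"rz":0,"gripper":0.2},{"dx":0.006,"dy":0.0006,"dz":-0.0016,"rx":0,"ry":0,"rz":0,"gripper":0.2},{"dx":0.009,"dy":0.0009,"dz":-0.0024,"rx":0,"ry":0,"rz":0,"gripper":0.2},{"dx":0.01,"dy":0.001,"dz":-0.0027,"rx":0,"ry":0,"rz":0,"gripper":0.2},{"dx":0.01,"dy":0.001,"dz":-0.0027,"rx":0,"ry":0,"rz":0,"gripper":0.2},{"dx":0.01,"dy":0.001,"dz":-0.0027,"rx":0,"ry":0,"rz":0,"gripper":0.2},{"dx":0.01,"dy":0.001,"dz":-0.0027,"rx":0,"ry":0,"rz":0,"gripper":0.2},{"dx":0.01,"dy":0.001,"dz":-0.0027,"rx":0,"ry":0,"rz":0,"gripper":0.2},{"dx":0.01,"dy":0.001,"dz":-0.0027,"rx":0,"ry":0,"rz":0,"gripper":0.2},{"dx":0.01,"dy":0.001,"dz":-0.0027,"rx":0,"ry":0,"rz":0,"gripper":0.2},{"dx":0,"dy":0,"dz":0,"rx":0,"ry":0,"rz":0,"gripper":0.2}]'

```text
t: 9.0
eef_pos: [585.2, -226.1, 69.6]
tcp_rot: [-1.832, -0.002, -1.471]
ft_force: [-0.4, -0.2, -0.5]
opening: 0.199
```

```bash
python3 st.py;python3 snap.py w7
```

```text
9.0 [ 585.235 -226.133   69.55 ] [-105.633  -32.227   18.876] [-1.832 -0.002 -1.471] [-0.449 -0.167 -0.522] 0.19916728961627414
9.0 [ 585.235 -226.133   69.55 ] [-1.832 -0.002 -1.471] [-0.449 -0.167 -0.522] 0.19916728961627414 [-0.42   0.756  1.529 -0.147  1.088  1.135]
```

View pics/w7.png

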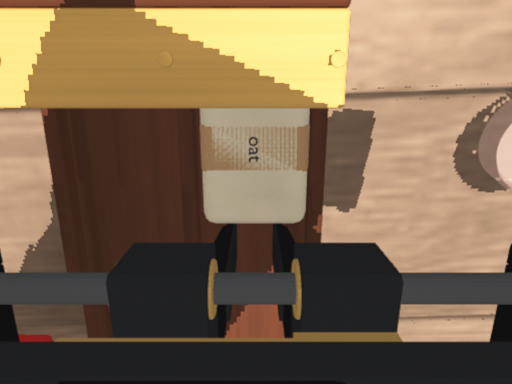

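>>> jog_arm --series '[{"dx":0.004,"dy":0.0004,"dz":-0.001,"rx":0,"ry":0,"rz":0,"gripper":0.2},{"dx":0.004,"dy":0.0004,"dz":-0.001,"rx":0,"ry":0,"rz":0,"gripper":0.2},{"dx":0.004,"dy":0.0004,"dz":-0.001,"rx":0,"ry":0,"rz":0,"gripper":0.2},{"dx":0.002,"dy":0.0002,"dz":-0.0005,"rx":0,"ry":0,"rz":0,"gripper":0.2},{"dx":0.002,"dy":0.0002,"dz":-0.0005,"rx":0,"ry":0,"rz":0,"gripper":0.2},{"dx":0,"dy":0,"dz":0,"rx":0,"ry":0,"rz":0,"gripper":0.2}]'

```text
t: 9.65
eef_pos: [600.3, -224.7, 66.1]
tcp_rot: [-1.832, -0.002, -1.472]
ft_force: [-0.3, -0.2, -0.2]
opening: 0.201
```

```bash
python3 st.py
```

```text
9.65 [ 600.346 -224.74    66.11 ] [-90.085 -32.288  19.481] [-1.832 -0.002 -1.472] [-0.321 -0.203 -0.223] 0.20138433363359798
```

>>> jog_arm --series '[{"dx":0.0015,"dy":0.0001,"dz":-0.0004,"rx":0,"ry":0,"rz":0,"gripper":0.2},{"dx":0.0015,"dy":0.0001,"dz":-0.0004,"rx":0,"ry":0,"rz":0,"gripper":0.2},{"dx":0.001,"dy":0.0001,"dz":-0.0003,"rx":0,"ry":0,"rz":0,"gripper":0.2},{"dx":0.001,"dy":0.0001,"dz":-0.0003,"rx":0,"ry":0,"rz":0,"gripper":0.2}]'

```text
t: 10.05
eef_pos: [603.5, -224.5, 65.3]
tcp_rot: [-1.837, -0.001, -1.472]
ft_force: [-15.4, -2.0, 11.7]
opening: 0.201
```

```bash
python3 st.py; python3 snap.py w8
```

```text
10.05 [ 603.459 -224.525   65.338] [-86.873 -32.372  19.542] [-1.837 -0.001 -1.472] [-15.442  -1.954  11.682] 0.2006464920366898
10.05 [ 603.459 -224.525   65.338] [-1.837 -0.001 -1.472] [-15.442  -1.954  11.682] 0.2006464920366898 [-0.407  0.783  1.48  -0.143  1.117  1.144]
```

View pics/w8.png

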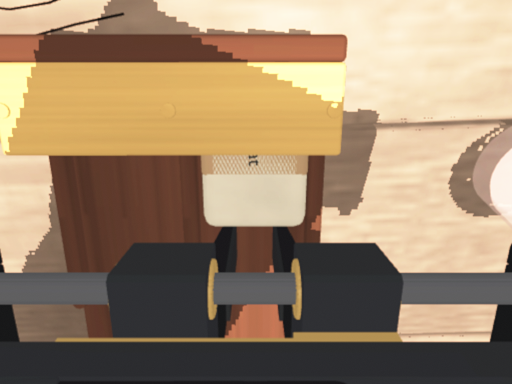

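>>> jog_arm --series '[{"dx":-0.005,"dy":-0.0005,"dz":0.0013,"rx":0,"ry":0,"rz":0,"gripper":0.2},{"dx":-0.015,"dy":-0.0015,"dz":0.004,"rx":0,"ry":0,"rz":0,"gripper":0.2},{"dx":0,"dy":0,"dz":0.03,"rx":0,"ry":0,"rz":0,"gripper":0.2},{"dx":-0.01,"dy":0.01,"dz":0.04,"rx":0,"ry":0,"rz":0,"gripper":0.2},{"dx":-0.02,"dy":0.04,"dz":0.04,"rx":0.72,"ry":-7.47,"rz":0,"gripper":1},{"dx":-0.02,"dy":0.04,"dz":0.02,"rx":0.72,"ry":-7.47,"rz":0,"gripper":1},{"dx":-0.02,"dy":0.04,"dz":0,"rx":0,"ry":0,"rz":8.5,"gripper":1},{"dx":-0.02,"dy":0.04,"dz":0,"rx":0,"ry":0,"rz":8.5,"gripper":1},{"dx":-0.02,"dy":0.04,"dz":0,"rx":0,"ry":0,"rz":8.5,"gripper":1},{"dx":-0.02,"dy":0.04,"dz":0,"rx":0,"ry":0,"rz":8.5,"gripper":1},{"dx":-0.02,"dy":0.04,"dz":0,"rx":0,"ry":0,"rz":8.5,"gripper":1},{"dx":-0.02,"dy":0.04,"dz":0,"rx":0,"ry":0,"rz":8.5,"gripper":1}]'

```text
t: 11.3
eef_pos: [417.6, 98.3, 193.7]
tcp_rot: [-1.57, -0.003, -0.577]
ft_force: [0.9, 0.6, -0.4]
opening: 0.814
```

>>> jog_arm --series '[{"dx":-0.02,"dy":0.03,"dz":0,"rx":0,"ry":0,"rz":8.5,"gripper":1},{"dx":-0.015,"dy":0.014,"dz":0,"rx":0,"ry":0,"rz":8.5,"gripper":1},{"dx":0,"dy":0,"dz":0,"rx":0,"ry":0,"rz":8.5,"gripper":1},{"dx":0,"dy":0,"dz":0,"rx":0,"ry":0,"rz":7.8,"gripper":1},{"dx":0,"dy":0,"dz":0,"rx":0,"ry":0,"rz":0,"gripper":1},{"dx":0,"dy":0,"dz":0,"rx":0,"ry":0,"rz":0,"gripper":1}]'

```text
t: 11.9
eef_pos: [383.6, 141.0, 193.5]
tcp_rot: [-1.57, -0.003, -0.005]
ft_force: [0.5, -0.0, -0.7]
opening: 1.0
```

```bash
python3 snap.py w9
```

```text
11.9 [383.633 140.959 193.535] [-1.57  -0.003 -0.005] [ 0.501 -0.01  -0.72 ] 0.9997824212404838 [ 0.19   0.23   2.099 -0.     0.81   0.196]
```

View pics/w9.png

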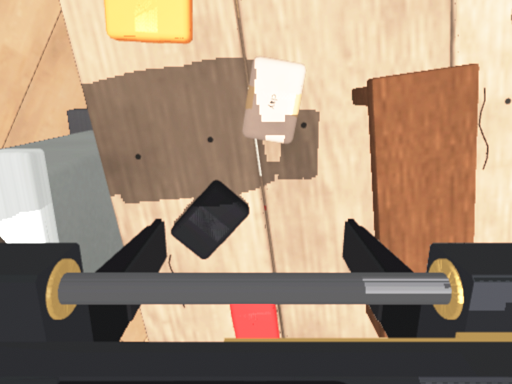

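```bash
python3 - <<'E'
from h import *
i=cv2.imread("pics/w9.png")
cv2.imwrite("pics/c6.png",cv2.resize(i[45:165,225:325],None,fx=5,fy=5,interpolation=cv2.INTER_CUBIC))
E
```

```text
(no output)
```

View pics/c6.png

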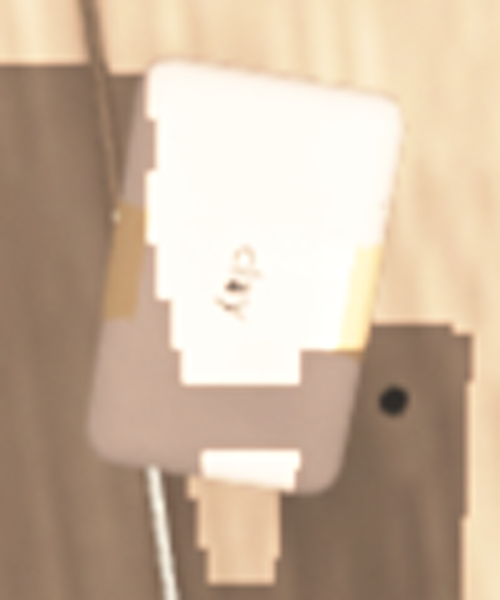

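```bash
python3 - <<'E'
from h import *
C=camf("w9")
L=lambda a,b:np.cross([*a,1],[*b,1])
l=L((140,100),(92,420));r=L((402,130),(350,450));t=L((170,60),(385,97));b=L((110,460),(310,494))
c=np.array([(lambda x:x[:2]/x[2])(np.cross(p,q)) for p,q in((l,t),(t,r),(r,b),(b,l))])/5+[225,45]
for z in(15,20,25):
    P=onz(C,c,z)[:,:2];w=np.diff(np.r_[P,P[:1]],axis=0)
    print(z,P.mean(0),np.linalg.norm(w,axis=1),np.degrees(np.arctan2(w[:,1],w[:,0])))
# riser edges on z=70
print(onz(C,[(370,82),(477,66),(381,250)],70))
E
```

```text
15 [403.012 208.473] [48.951 74.811 50.981 74.354] [ -9.434 -97.814 170.086  80.632]
20 [402.72  208.562] [48.226 73.703 50.226 73.253] [ -9.434 -97.814 170.086  80.632]
25 [402.428 208.652] [47.501 72.595 49.471 72.152] [ -9.434 -97.814 170.086  80.632]
[[475.247 224.201  70.   ]
 [557.655 235.704  70.   ]
 [497.255  79.929  70.   ]]
```

>>> jog_arm --series '[{"dx":0.0065,"dy":0.0225,"dz":-0.01,"rx":0,"ry":0,"rz":-4.5,"gripper":0.75},{"dx":0.0065,"dy":0.0225,"dz":-0.025,"rx":0,"ry":0,"rz":-4.4,"gripper":0.75},{"dx":0.0065,"dy":0.0225,"dz":-0.03,"rx":0,"ry":0,"rz":0,"gripper":0.75},{"dx":0,"dy":0,"dz":-0.03,"rx":0,"ry":0,"rz":0,"gripper":0.75},{"dx":0,"dy":0,"dz":-0.03,"rx":0,"ry":0,"rz":0,"gripper":0.75},{"dx":0,"dy":0,"dz":0,"rx":0,"ry":0,"rz":0,"gripper":0.75}]'

```text
t: 12.55
eef_pos: [401.7, 208.0, 65.8]
tcp_rot: [-1.573, 0.003, -0.159]
ft_force: [-0.3, -0.1, 0.4]
opening: 0.75
```

```bash
python3 snap.py w10
```

```text
12.55 [401.727 207.955  65.819] [-1.573  0.003 -0.159] [-0.297 -0.133  0.393] 0.7499937654645721 [ 0.332  0.514  2.126 -0.002  0.505  0.493]
```

View pics/w10.png

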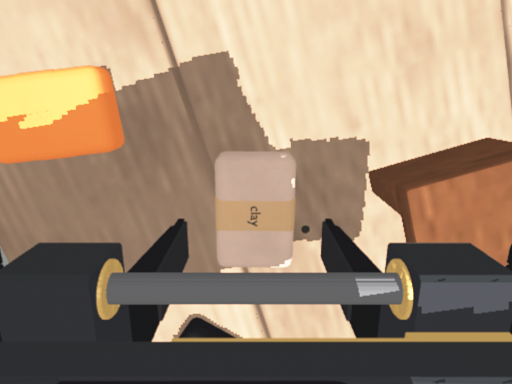

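>>> jog_arm --series '[{"dx":0.0005,"dy":0,"dz":-0.02,"rx":0,"ry":0,"rz":0,"gripper":0.75},{"dx":0,"dy":0,"dz":-0.02,"rx":0,"ry":0,"rz":0,"gripper":0.75},{"dx":0,"dy":0,"dz":-0.0105,"rx":0,"ry":0,"rz":0,"gripper":0.75},{"dx":0,"dy":0,"dz":0,"rx":0,"ry":0,"rz":0,"gripper":0.75},{"dx":0,"dy":0,"dz":0,"rx":0,"ry":0,"rz":0,"gripper":0},{"dx":0,"dy":0,"dz":0,"rx":0,"ry":0,"rz":0,"gripper":0},{"dx":0,"dy":0,"dz":0,"rx":0,"ry":0,"rz":0,"gripper":0},{"dx":0,"dy":0,"dz":0,"rx":0,"ry":0,"rz":0,"gripper":0},{"dx":0,"dy":0,"dz":0,"rx":0,"ry":0,"rz":0,"gripper":0}]'

```text
t: 13.5
eef_pos: [403.6, 208.5, 18.6]
tcp_rot: [-1.57, -0.003, -0.156]
ft_force: [-2.0, -0.5, 7.6]
opening: 0.524
```

```bash
python3 st.py; python3 - <<'E'
from h import *
p=bed(-235,20,110); print(p, bed(-181,32.8,45)); C=camf("w10"); print(onz(C,[(255,152),(255,266)],20))
E
```

```text
13.5 [403.57  208.529  18.568] [-226.864  417.846  -66.388] [-1.57  -0.003 -0.156] [-2.034 -0.514  7.58 ] 0.5235803392141156
[ 479.322 -183.863  191.052] [ 513.269 -167.735  114.29 ]
[[408.255 247.962  20.   ]
 [396.327 173.138  20.   ]]
```

>>> jog_arm --series '[{"dx":0,"dy":0,"dz":0.015,"rx":0,"ry":0,"rz":0,"gripper":0},{"dx":0,"dy":0,"dz":0.045,"rx":0,"ry":0,"rz":0,"gripper":0},{"dx":0,"dy":-0.01,"dz":0.045,"rx":0,"ry":0,"rz":0,"gripper":0},{"dx":0.012,"dy":-0.04,"dz":0.045,"rx":0,"ry":0,"rz":-8.4,"gripper":0},{"dx":0.012,"dy":-0.04,"dz":0,"rx":0,"ry":0,"rz":-8.4,"gripper":0},{"dx":0.012,"dy":-0.04,"dz":0,"rx":0,"ry":0,"rz":-8.4,"gripper":0},{"dx":0.012,"dy":-0.04,"dz":0,"rx":0,"ry":0,"rz":-8.4,"gripper":0},{"dx":0.012,"dy":-0.04,"dz":0,"rx":0,"ry":0,"rz":-8.4,"gripper":0},{"dx":0.012,"dy":-0.04,"dz":0,"rx":0,"ry":0,"rz":-8.4,"gripper":0},{"dx":0.012,"dy":-0.04,"dz":0,"rx":0,"ry":0,"rz":-8.4,"gripper":0},{"dx":0.012,"dy":-0.04,"dz":0,"rx":0,"ry":0,"rz":-8.4,"gripper":0},{"dx":0.012,"dy":-0.04,"dz":0,"rx":0,"ry":0,"rz":-8.2,"gripper":0}]'

```text
t: 14.7
eef_pos: [509.3, -155.9, 159.8]
tcp_rot: [-1.571, -0.002, -1.479]
ft_force: [0.7, -0.5, -1.0]
opening: 0.522
```

>>> jog_arm --series '[{"dx":0,"dy":0,"dz":0,"rx":0,"ry":0,"rz":0,"gripper":0},{"dx":0,"dy":0,"dz":0,"rx":0,"ry":0,"rz":0,"gripper":0}]'

```text
t: 14.9
eef_pos: [508.8, -154.6, 159.3]
tcp_rot: [-1.571, -0.002, -1.473]
ft_force: [-0.6, -0.1, -1.6]
opening: 0.523
```

```bash
python3 st.py; python3 snap.py w11
```

```text
14.9 [ 508.833 -154.594  159.337] [-195.707   46.306   87.695] [-1.571 -0.002 -1.473] [-0.603 -0.109 -1.61 ] 0.5232295284103271
14.9 [ 508.833 -154.594  159.337] [-1.571 -0.002 -1.473] [-0.603 -0.109 -1.61 ] 0.5232295284103271 [-0.418  0.442  1.862 -0.002  0.838  1.056]
```

View pics/w11.png

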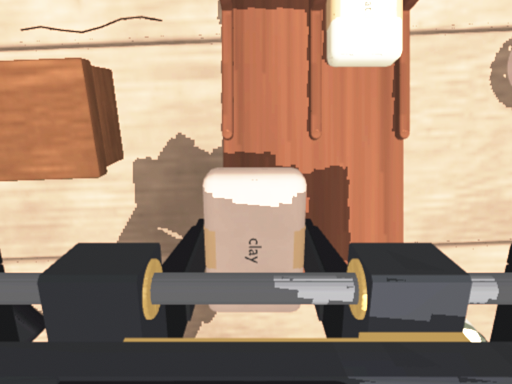

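>>> jog_arm --series '[{"dx":0,"dy":-0.006,"dz":0,"rx":-0.72,"ry":7.47,"rz":0,"gripper":0},{"dx":0.001,"dy":-0.007,"dz":-0.01,"rx":-0.72,"ry":7.46,"rz":0,"gripper":0},{"dx":0.0005,"dy":-0.0005,"dz":-0.018,"rx":0,"ry":0,"rz":0,"gripper":0},{"dx":0,"dy":0,"dz":-0.016,"rx":0,"ry":0,"rz":0,"gripper":0},{"dx":0,"dy":0,"dz":0,"rx":0,"ry":0,"rz":0,"gripper":0},{"dx":0,"dy":0,"dz":0,"rx":0,"ry":0,"rz":0,"gripper":0}]'

```text
t: 15.55
eef_pos: [510.7, -166.7, 116.1]
tcp_rot: [-1.833, -0.001, -1.47]
ft_force: [-0.2, 0.9, -0.6]
opening: 0.523
```

```bash
python3 st.py; python3 snap.py w12
```

```text
15.55 [ 510.693 -166.714  116.053] [-183.839   34.064   46.065] [-1.833 -0.001 -1.47 ] [-0.212  0.858 -0.613] 0.5231206891978589
15.55 [ 510.693 -166.714  116.053] [-1.833 -0.001 -1.47 ] [-0.212  0.858 -0.613] 0.5231206891978589 [-0.38   0.594  1.739 -0.14   1.046  1.175]
```

View pics/w12.png

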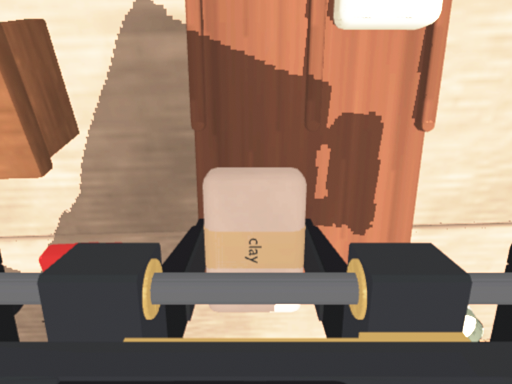

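```bash
python3 - <<'E'
from h import *
C=camf("w12")
for zz in (9,11):
    P=onplane(C,[(198,126),(316,126),(428,126),(195,0),(318,0)],bed(0,0,zz),nn)
    print(np.array([tobed(p) for p in P]))
E
```

```text
[[-126.962   65.352    9.   ]
 [-126.685   -1.196    9.   ]
 [-126.421  -64.483    9.   ]
 [ -62.97    64.413    9.   ]
 [ -62.646    1.104    9.   ]]
[[-126.789   65.035   11.   ]
 [-126.515   -0.834   11.   ]
 [-126.254  -63.474   11.   ]
 [ -63.45    64.106   11.   ]
 [ -63.13     1.443   11.   ]]
```

>>> jog_arm --series '[{"dx":-0.003,"dy":-0.002,"dz":-0.012,"rx":0,"ry":0,"rz":0,"gripper":0},{"dx":-0.003,"dy":0,"dz":-0.011,"rx":0,"ry":0,"rz":0,"gripper":0},{"dx":0,"dy":0,"dz":0,"rx":0,"ry":0,"rz":0,"gripper":0},{"dx":0,"dy":0,"dz":0,"rx":0,"ry":0,"rz":0,"gripper":0}]'

```text
t: 16.0
eef_pos: [504.5, -169.7, 92.3]
tcp_rot: [-1.833, -0.001, -1.472]
ft_force: [0.5, 0.4, -1.0]
opening: 0.524
```

```bash
python3 st.py
```

```text
16.0 [ 504.512 -169.668   92.315] [-183.912   31.715   21.469] [-1.833 -0.001 -1.472] [ 0.463  0.386 -1.02 ] 0.5240017087462586
```

>>> jog_arm --series '[{"dx":-0.0003,"dy":0.0004,"dz":-0.001,"rx":0,"ry":0,"rz":0,"gripper":0},{"dx":-0.0002,"dy":0,"dz":-0.001,"rx":0,"ry":0,"rz":0,"gripper":0},{"dx":0,"dy":0,"dz":0,"rx":0,"ry":0,"rz":0,"gripper":0}]'

```text
t: 16.3
eef_pos: [504.3, -169.2, 90.6]
tcp_rot: [-1.832, -0.002, -1.472]
ft_force: [0.6, -0.1, -1.6]
opening: 0.526
```

```bash
python3 st.py
```

```text
16.3 [ 504.323 -169.223   90.64 ] [-183.619   32.177   19.813] [-1.832 -0.002 -1.472] [ 0.63 -0.07 -1.63] 0.5255801098437926
```

>>> jog_arm --series '[{"dx":-0.0003,"dy":0,"dz":-0.001,"rx":0,"ry":0,"rz":0,"gripper":0},{"dx":0,"dy":0,"dz":0,"rx":0,"ry":0,"rz":0,"gripper":0}]'

```text
t: 16.5
eef_pos: [503.9, -169.2, 89.5]
tcp_rot: [-1.832, -0.002, -1.472]
ft_force: [0.3, 1.3, -1.9]
opening: 0.524
```

>>> jog_arm --series '[{"dx":0.0058,"dy":0.0006,"dz":-0.0016,"rx":0,"ry":0,"rz":0,"gripper":0},{"dx":0.0058,"dy":0.0006,"dz":-0.0016,"rx":0,"ry":0,"rz":0,"gripper":0},{"dx":0.0058,"dy":0.0006,"dz":-0.0016,"rx":0,"ry":0,"rz":0,"gripper":0},{"dx":0.0058,"dy":0.0006,"dz":-0.0016,"rx":0,"ry":0,"rz":0,"gripper":0},{"dx":0.0058,"dy":0.0006,"dz":-0.0016,"rx":0,"ry":0,"rz":0,"gripper":0},{"dx":0.0058,"dy":0.0006,"dz":-0.0016,"rx":0,"ry":0,"rz":0,"gripper":0},{"dx":0,"dy":0,"dz":0,"rx":0,"ry":0,"rz":0,"gripper":0}]'

```text
t: 17.2
eef_pos: [539.7, -165.6, 79.8]
tcp_rot: [-1.831, -0.002, -1.472]
ft_force: [1.3, -0.1, -0.1]
opening: 0.523
```

```bash
python3 st.py; python3 snap.py w13
```

```text
17.2 [ 539.709 -165.563   79.771] [-146.443   32.428   18.522] [-1.831 -0.002 -1.472] [ 1.277 -0.113 -0.072] 0.5229861225387739
17.2 [ 539.709 -165.563   79.771] [-1.831 -0.002 -1.472] [ 1.277 -0.113 -0.072] 0.5229861225387739 [-0.361  0.674  1.691 -0.137  1.014  1.197]
```

View pics/w13.png

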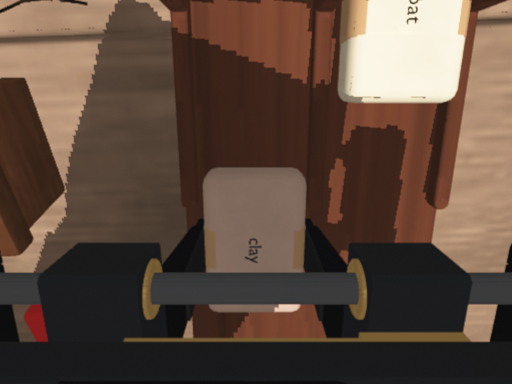

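>>> jog_arm --series '[{"dx":0,"dy":0,"dz":0,"rx":0,"ry":0,"rz":0,"gripper":0.75},{"dx":0,"dy":0,"dz":0,"rx":0,"ry":0,"rz":0,"gripper":0.75},{"dx":0,"dy":0,"dz":0,"rx":0,"ry":0,"rz":0,"gripper":0.75},{"dx":0.0025,"dy":0,"dz":0.01,"rx":0,"ry":0,"rz":0,"gripper":0.75},{"dx":0.005,"dy":0.0005,"dz":0.0175,"rx":0,"ry":0,"rz":0,"gripper":0.75},{"dx":0.004,"dy":0.0005,"dz":0.016,"rx":0,"ry":0,"rz":0,"gripper":0.75},{"dx":-0.027,"dy":-0.0026,"dz":0.0074,"rx":0,"ry":0,"rz":0,"gripper":0.2},{"dx":-0.0278,"dy":-0.0027,"dz":0.0074,"rx":0,"ry":0,"rz":0,"gripper":0.2},{"dx":0,"dy":0,"dz":0,"rx":0,"ry":0,"rz":0,"gripper":0.2},{"dx":0,"dy":0,"dz":0,"rx":0,"ry":0,"rz":0,"gripper":0.2},{"dx":0,"dy":0,"dz":0,"rx":0,"ry":0,"rz":0,"gripper":0.2},{"dx":0,"dy":0,"dz":0,"rx":0,"ry":0,"rz":0,"gripper":0.2}]'

```text
t: 18.45
eef_pos: [496.1, -169.9, 138.1]
tcp_rot: [-1.832, -0.002, -1.472]
ft_force: [0.9, -0.1, -0.7]
opening: 0.304
```

```bash
python3 st.py; python3 snap.py w14
```

```text
18.45 [ 496.051 -169.877  138.072] [-203.909   32.319   63.482] [-1.832 -0.002 -1.472] [ 0.872 -0.085 -0.714] 0.3044176273729338
18.45 [ 496.051 -169.877  138.072] [-1.832 -0.002 -1.472] [ 0.872 -0.085 -0.714] 0.3044176273729338 [-0.394  0.549  1.756 -0.141  1.072  1.16 ]
```

View pics/w14.png

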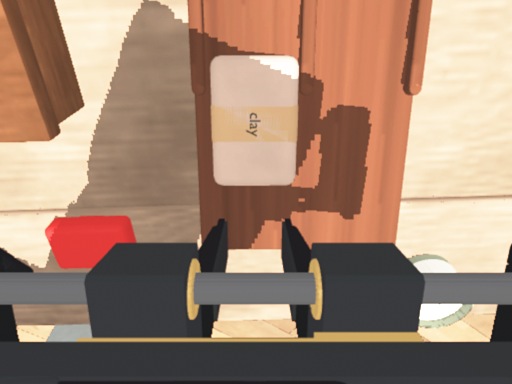

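>>> jog_arm --series '[{"dx":-0.0045,"dy":-0.0005,"dz":-0.017,"rx":0,"ry":0,"rz":0,"gripper":0.2},{"dx":-0.0045,"dy":-0.0005,"dz":-0.017,"rx":0,"ry":0,"rz":0,"gripper":0.2},{"dx":-0.0024,"dy":0,"dz":-0.0088,"rx":0,"ry":0,"rz":0,"gripper":0.2},{"dx":0,"dy":0,"dz":0,"rx":0,"ry":0,"rz":0,"gripper":0.2},{"dx":0,"dy":0,"dz":0,"rx":0,"ry":0,"rz":0,"gripper":0.2}]'

```text
t: 19.0
eef_pos: [484.5, -171.0, 95.7]
tcp_rot: [-1.832, -0.002, -1.472]
ft_force: [0.8, -0.2, 0.1]
opening: 0.195
```

```bash
python3 st.py
```

```text
19.0 [ 484.458 -170.982   95.691] [-204.188   32.33    19.531] [-1.832 -0.002 -1.472] [ 0.778 -0.175  0.135] 0.1952201994697878
```

>>> jog_arm --series '[{"dx":0.006,"dy":0.0006,"dz":-0.0016,"rx":0,"ry":0,"rz":0,"gripper":0.2},{"dx":0.006,"dy":0.0006,"dz":-0.0016,"rx":0,"ry":0,"rz":0,"gripper":0.2},{"dx":0.009,"dy":0.0009,"dz":-0.0024,"rx":0,"ry":0,"rz":0,"gripper":0.2},{"dx":0.01,"dy":0.001,"dz":-0.0027,"rx":0,"ry":0,"rz":0,"gripper":0.2},{"dx":0.01,"dy":0.001,"dz":-0.0027,"rx":0,"ry":0,"rz":0,"gripper":0.2},{"dx":0.01,"dy":0.001,"dz":-0.0027,"rx":0,"ry":0,"rz":0,"gripper":0.2},{"dx":0.01,"dy":0.001,"dz":-0.0027,"rx":0,"ry":0,"rz":0,"gripper":0.2},{"dx":0.01,"dy":0.001,"dz":-0.0027,"rx":0,"ry":0,"rz":0,"gripper":0.2},{"dx":0.01,"dy":0.001,"dz":-0.0027,"rx":0,"ry":0,"rz":0,"gripper":0.2},{"dx":0.01,"dy":0.001,"dz":-0.0027,"rx":0,"ry":0,"rz":0,"gripper":0.2},{"dx":0,"dy":0,"dz":0,"rx":0,"ry":0,"rz":0,"gripper":0.2}]'

```text
t: 20.1
eef_pos: [576.2, -161.6, 70.4]
tcp_rot: [-1.832, -0.002, -1.472]
ft_force: [0.3, -0.6, 0.4]
opening: 0.199
```

```bash
python3 st.py
```

```text
20.1 [ 576.176 -161.636   70.361] [-108.583   32.842   18.926] [-1.832 -0.002 -1.472] [ 0.321 -0.649  0.433] 0.19902347029398784
```

>>> jog_arm --series '[{"dx":0.004,"dy":0.0004,"dz":-0.001,"rx":0,"ry":0,"rz":0,"gripper":0.2},{"dx":0.004,"dy":0.0004,"dz":-0.001,"rx":0,"ry":0,"rz":0,"gripper":0.2},{"dx":0.004,"dy":0.0004,"dz":-0.001,"rx":0,"ry":0,"rz":0,"gripper":0.2},{"dx":0.004,"dy":0.0004,"dz":-0.001,"rx":0,"ry":0,"rz":0,"gripper":0.2},{"dx":0.002,"dy":0.0002,"dz":-0.0005,"rx":0,"ry":0,"rz":0,"gripper":0.2},{"dx":0.0015,"dy":0.0001,"dz":-0.0004,"rx":0,"ry":0,"rz":0,"gripper":0.2},{"dx":0.0015,"dy":0.0001,"dz":-0.0004,"rx":0,"ry":0,"rz":0,"gripper":0.2}]'

```text
t: 20.8
eef_pos: [596.1, -159.8, 65.7]
tcp_rot: [-1.832, -0.002, -1.472]
ft_force: [-1.1, 0.4, 0.1]
opening: 0.199
```

```bash
python3 st.py
```

```text
20.8 [ 596.101 -159.828   65.684] [-88.047  32.732  19.586] [-1.832 -0.002 -1.472] [-1.076  0.375  0.147] 0.19920694931724536
```

>>> jog_arm --series '[{"dx":0.001,"dy":0.0001,"dz":-0.0003,"rx":0,"ry":0,"rz":0,"gripper":0.2},{"dx":0.001,"dy":0.0001,"dz":-0.0003,"rx":0,"ry":0,"rz":0,"gripper":0.2},{"dx":0.001,"dy":0.0001,"dz":-0.0003,"rx":0,"ry":0,"rz":0,"gripper":0.2}]'

```text
t: 21.1
eef_pos: [597.0, -159.7, 65.4]
tcp_rot: [-1.838, -0.001, -1.472]
ft_force: [-15.8, -2.0, 14.0]
opening: 0.202
```

```bash
python3 st.py;python3 snap.py w15
```

```text
21.1 [ 597.033 -159.718   65.434] [-87.076  32.752  19.587] [-1.838 -0.001 -1.472] [-15.803  -2.036  13.997] 0.20151251088126604
21.1 [ 597.033 -159.718   65.434] [-1.838 -0.001 -1.472] [-15.803  -2.036  13.997] 0.20151251088126604 [-0.322  0.756  1.546 -0.123  1.087  1.221]
```

View pics/w15.png

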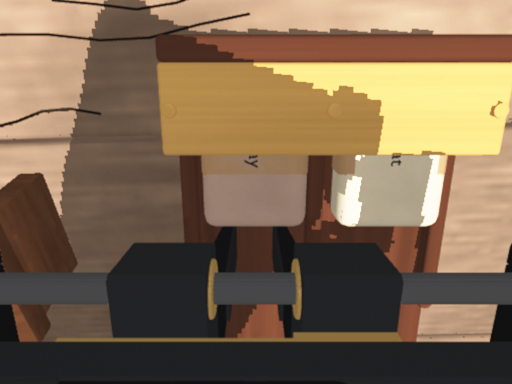

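>>> jog_arm --series '[{"dx":-0.005,"dy":-0.0005,"dz":0.0013,"rx":0,"ry":0,"rz":0,"gripper":0.2},{"dx":-0.02,"dy":-0.002,"dz":0.005,"rx":0,"ry":0,"rz":0,"gripper":0.2},{"dx":-0.02,"dy":-0.002,"dz":0.03,"rx":0,"ry":0,"rz":0,"gripper":0.2},{"dx":-0.03,"dy":-0.01,"dz":0.045,"rx":0,"ry":0,"rz":0,"gripper":0.2},{"dx":-0.03,"dy":-0.01,"dz":0.045,"rx":0,"ry":0,"rz":0,"gripper":0.2},{"dx":-0.02,"dy":-0.005,"dz":0.03,"rx":0,"ry":0,"rz":0,"gripper":0.2},{"dx":0,"dy":0,"dz":0,"rx":0,"ry":0,"rz":0,"gripper":0.2},{"dx":0,"dy":0,"dz":0,"rx":0,"ry":0,"rz":0,"gripper":0.2}]'

```text
t: 21.95
eef_pos: [479.7, -187.3, 213.4]
tcp_rot: [-1.83, -0.002, -1.472]
ft_force: [0.2, 1.0, -0.8]
opening: 0.199
```

```bash
python3 st.py;python3 snap.py w16; python3 - <<'E'
from h import *
for n in("scene","top"):
    i=env.read_camera(n); cv2.imwrite(f"pics/{n}1.png",i[:,:,::-1])
E
```

```text
21.95 [ 479.653 -187.336  213.357] [-240.777   16.511  131.544] [-1.83  -0.002 -1.472] [ 0.191  0.978 -0.774] 0.1991240147392832
21.95 [ 479.653 -187.336  213.357] [-1.83  -0.002 -1.472] [ 0.191  0.978 -0.774] 0.1991240147392832 [-0.433  0.443  1.709 -0.141  1.217  1.104]
```

View pics/w16.png

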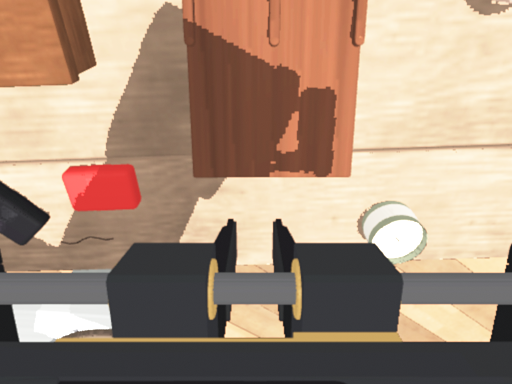

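View pics/top1.png

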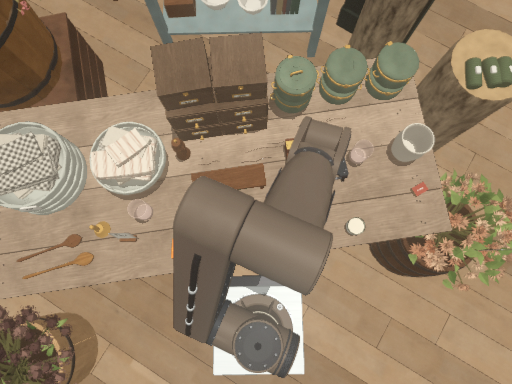

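View pics/scene1.png

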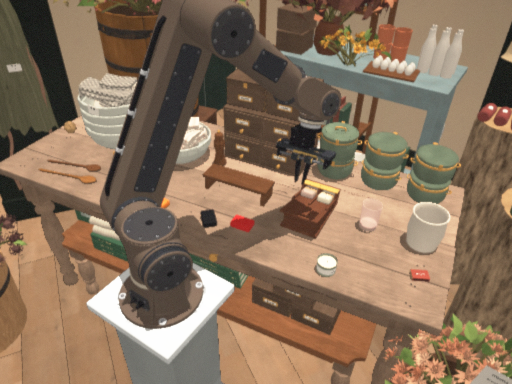

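>>> jog_arm --series '[{"dx":0.035,"dy":-0.005,"dz":0.01,"rx":0,"ry":0,"rz":0,"gripper":0.2},{"dx":0.04,"dy":-0.005,"dz":0.01,"rx":0,"ry":0,"rz":0,"gripper":0.2},{"dx":0.035,"dy":0,"dz":0,"rx":0,"ry":0,"rz":0,"gripper":0.2},{"dx":0,"dy":0,"dz":0,"rx":0,"ry":0,"rz":0,"gripper":0.2},{"dx":0,"dy":0,"dz":0,"rx":0,"ry":0,"rz":0,"gripper":0.2}]'

```text
t: 22.6
eef_pos: [589.7, -196.7, 230.8]
tcp_rot: [-1.835, -0.0, -1.471]
ft_force: [-0.3, 0.7, 0.0]
opening: 0.202
```

```bash
python3 snap.py w17
```

```text
22.6 [ 589.683 -196.668  230.803] [-1.835 -0.    -1.471] [-0.315  0.686  0.049] 0.20227414441504632 [-0.378  0.581  1.403 -0.122  1.394  1.129]
```

View pics/w17.png

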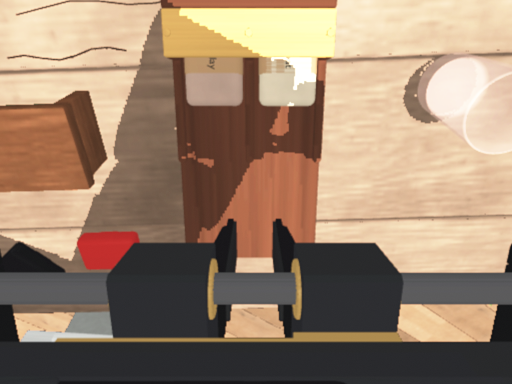

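```bash
python3 - <<'E'
from h import *
C=camf("w17")
print([tobed(p) for p in onplane(C,[(214,105.5),(288,106),(250,56)],bed(0,0,20),nn)])
print([tobed(p) for p in onplane(C,[(164,54),(334,55)],bed(0,0,40),nn)])
print(env.job_done())
E
```

```text
[array([-76.016,  32.032,  20.   ]), array([-76.192, -34.082,  20.   ]), array([-34.456,  -0.09 ,  20.   ])]
[array([-35.245,  68.936,  40.   ]), array([-35.435, -68.011,  40.   ])]
the job is handed in; nothing more can be done
None
```

I loaded both banded soap bars into the tray and handed the job in at about 22.7 s, well under the 72 s limit. The cream "oat" bar is in the right lane and the lilac "clay" bar is in the left lane. I placed each bar flat on the landing, slid it between the guides and pushed it under the rail to the stop.

**Last checks:**
- **At the stop:** each push ended with the force rising to about 15 N. After I backed off, the last wrist picture put the upper ends at bed x = -76.0 and -76.2 mm. Home is about -75.5 mm.
- **In the lanes:** the bars sit at y = +32 and -34 mm, right way up, with the gripper well clear.
- **Other things:** the red and black look-alikes, the candle, both tumblers, the mill and the riser look unmoved and standing. The arm hid most of the orange look-alike in the final pictures; only a corner was visible, and the arm did not go near it.

**What disagreed:**
- My first reading of the tray's upper end from the top camera was about 20 mm off, because I misread a pixel row. I used the wrist-camera value instead.
- The bars met the bed about 2 mm higher than I had calculated. The first one was set down with a brief force of about 16 N.
- While I was gripping the clay bar, the tool read about 3 mm higher than commanded with 7.6 N of upward force. I don't know the cause, and the bar was held normally afterwards.

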